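# Fit and lock the window of a dental grinding box

## Task

Put the oblong window that fits the sloping seat of the grinding box fully home, flat in its seat with the handle outward, first turning out of the way any turnbutton that stands over the opening; do not drop the window. Then turn both turnbuttons square across its edges to lock it in. Leave the square spare window and everything else on the bench where they are.

Things in the scene. Friction and masses are not known exactly. Their poses are not given: they have to be found in the camera images.
- window: the window that fits the seat: oblong, 110 (its x) by 150 (its y). Aluminium frame, clear pane, 10 thick, handle up, flat on the bench left or right of the grinding box (swapped at random with the other window). Origin: centre of underside, z up. 0.2-0.45 kg, balanced at the handle
- window_handle (a point): centre of the flat top of the window's black pull handle, 36 above the window's underside; the handle is a solid straight bar 70 long (along the window's y), 14 wide (x), standing 26 above the frame, in the middle of the window
- spare_window: a window of another cabinet, to be left alone: square, 122 x 122, with the same handle. Aluminium frame, clear pane, 10 thick, handle up, flat on the bench left or right of the grinding box (swapped at random with the other window). Origin: centre of underside, z up. 0.2-0.45 kg, balanced at the handle
- grinding_box: white bench grinding box, fixed, 250 deep (its x) by 260 wide (its y); 85 high at its front edge, then a face sloping up and away from the robot at 35 degrees to the level, then a flat top 183 high. Origin at the centre of the underside; its -x looks to the robot
- seat: window seat in the sloping face, fixed. Origin: centre of its flat floor; x up the slope, y left along the face, z out of the face (35 degrees from vertical, leaning to the robot). Opening 86 (x) by 126 (y), 30 deep; four guide rails 8 high round the rim, 118 (x) by 158 (y) apart inside. Window home: underside flat on the floor, 150 side along y, either way round, origins together within 4 mm play
- button_left (a joint): turn of the left turnbutton, rad: 0 = along the slope, clear of the window; 1.57 = square across the window's edge; stops at 0 and 1.6; grows counter-clockwise seen facing the slope. Below 0.4 the window passes; above, the bar blocks the seat. Light friction (0.06 N m), no spring, stays where left
- button_right (a joint): the same for the right turnbutton, but grows clockwise seen facing the slope
- button_left_grip (a point): left turnbutton, a steel bar 90 long, 14 wide, pivoted at its middle about the seat's z, 105 from the seat's origin along the seat's +y. This point: centre of its top, on the axis, 34.5 above the seat's floor; x along the bar, z out of the face. The bar spans 12.5 to 24.5 above the floor, its middle 46 mm up to 34.5; it swings 2.5 above the seated window
- button_right_grip (a point): right turnbutton, 105 from the seat's origin along the seat's -y; otherwise like button_left_grip
- spray_can: spray can, 64 dia x 190 high, standing; origin at the centre of the underside; bystander
- amber_bottle: amber glass bottle, 68 dia x 160 high, standing; origin at the centre of the underside; bystander
- jar: jar with steel cap, 60 dia x 75 high, standing; origin at the centre of the underside; bystander
- rubber_bowl: green mixing bowl, 90 dia x 55 high, standing upright between the robot and the grinding box; origin at the centre of the underside; bystander
- plaster_cast: plaster dental cast, block 60 x 66 x 22 with teeth to about 30 high, on the bench; origin at the centre of the underside; bystander
- upper_cast: like plaster_cast, lying on the flat top of the grinding box behind the sloping face; origin at the centre of the underside; bystander
- spirit_lamp: brass spirit lamp, 68 dia x 62 high, standing; origin at the centre of the underside; bystander
- plaster_spatula: spatula 200 long, lying flat on the bench; bystander
Mind the look-alikes: they are no part of the job. Leave any green or pink look-alike of the window alone.

How it is judged (in metres and radians):
On the way, in this order (a step that is already met when the one before it is completed fails the run):
1. the window lies flat in the seat between its rails and the fingers have let it go (x of window in the frame of seat between -0.007 and 0.007 m and y of window in the frame of seat between -0.007 and 0.007 m and z of window in the frame of seat between -0.003 and 0.003 m and angle between the z axis of window and the z axis of seat, either way round below 0.04 rad and angle between the x axis of window and the x axis of seat, either way round below 0.12 rad and contact force between the fingers and window below 0.3 N), for 0.2 s.
2. both turnbuttons stand across the edges of the seated window (x of window in the frame of seat between -0.007 and 0.007 m and y of window in the frame of seat between -0.007 and 0.007 m and z of window in the frame of seat between -0.003 and 0.003 m and angle between the z axis of window and the z axis of seat, either way round below 0.04 rad and angle between the x axis of window and the x axis of seat, either way round below 0.12 rad and value of joint each of button_left, button_right above 1.25 rad), for 0.2 s.
At the end, for the whole second after the job is handed in: The window lies at rest in the seat (origin within 7 mm of the seat's origin along the face and 3 mm in height, flat within 0.04 rad, long side along the seat within 0.12 rad) and both turnbuttons are turned at least 1.25 rad (1.57 is square across) (all of step 2 and linear speed of window below 0.02 m/s); the robot touches nothing.
It fails at once if the spare window is moved more than 30 mm (distance of spare_window from where it was at the start of the episode above 0.03 m).
It fails at once if a bystander is moved more than 30 mm or tipped over (distance of any of spray_can, amber_bottle, jar, rubber_bowl, plaster_cast, upper_cast, spirit_lamp, plaster_spatula from where it was at the start of the episode above 0.03 m or angle between any of spray_can, amber_bottle, jar, rubber_bowl, plaster_cast, upper_cast, spirit_lamp, plaster_spatula's own z axis and vertical above 0.5 rad).
It fails at once if the window is dropped (moves faster than 0.6 m/s with no finger on it) (linear speed of window above 0.6 m/s and contact force between the fingers and window below 0.1 N).
It also fails if it takes over 72 s, if anything falls off the work surface, if the arm or the gripper's body presses on something with over 40 N, if the wrist force passes 120 N, or if a joint passes its speed limit or range.

## Robot

A 7-joint arm with a two-finger parallel gripper is mounted at the origin on the work surface. World frame = base frame: x ahead of the robot, y to its left, z up, the work surface at z = 0. Lengths are in mm, angles in rad, forces in N, time in s.
With the tool pointing down it reaches from about 400 to 900 mm from the base axis. Payload 5.6 kg.
Tool frame: the origin (TCP) lies midway between the tips of the shut fingers; the grasp point (between the pads) lies 19 mm behind it; z points along the fingers, y is the line along which they close (so a half turn about z gives the same grasp; the last joint's range is limited). The gripper opens to 92 mm and grips with 3 to 60 N. Pads are 20 mm wide; open, the fingers measure 128 mm over their backs; the gripper's body (75 mm by 189 mm) begins 69 mm behind the grasp point.
Start: joints at [1.061, 0.468, -0.012, 1.603, 0.006, 1.071, -0.056], TCP at [292.482, -580.487, 185.092] pointing down, gripper open.
Joint ranges: [-2.53, 2.53], [-0.31, 2.02], [-1.57, 1.55], [0.28, 2.44], [-1.29, 4.43], [0.15, 1.84], [-2.92, 2.92]. Speed limits (rad/s): [2.57, 2.57, 3.14, 3.14, 3.14, 3.14, 3.14].

## Interface

Orientations are given as a rotation vector (axis times angle).
In Python, from cell import robot, grip, kin, viewer gives the robot as it stands. Calls block until the motion is done:
- robot.movep(position, orientation): joint-space move of the TCP to a pose.
- robot.servo_line(position, feed=150, rotation=None): straight line of the TCP; rotation=None keeps the orientation; feed is the mean speed in mm/s.
- robot.goto_joints(angles): joint-space move.
- grip(opening, newtons=None): opening from 0.0 (shut) to 1.0 (fully open); newtons is the grip in N (None keeps the last); returns when the fingers have stopped.
- robot.hold(seconds).
- kin.ik(position, orientation): joint angles nearest the present ones, or None.
- robot.observe(): the state.
- viewer.read_camera(name): name is "side" or "top" or "wrist"; returns the picture (384x512x3 uint8, red, green, blue); there is no depth.
- viewer.camera_info(name): a dict with "camera_matrix" (3x3 intrinsics, pixels), "R" (3x3) and "t" (3): a world point X has camera coordinates R X + t. Camera axes: x right, y down, z forward; pixel columns grow to the right and rows downward; lengths in mm; the calibration is good to about 2 mm. A picture is of the moment at which its call begins: read the wrist's pose just before it. camera_info takes no time and is no camera call; for the wrist camera it gives the pose at the moment of the call.
A pose or a line that the arm cannot do raises robot.IKError and nothing moves.
- robot.job_done(): hands the job in; it is judged then, once.
Trained networks look in the newest picture that a camera, given by its name, has taken for a name from the list of things; names that differ only in an ending like _2 or _b are one class to them, and where a whole thing is asked for, a point or a joint stands for the part that bears it (a point fixed in the world has none). Each returns a list of dicts, best first, with "confidence" (0 to 1); they miss things now and then, are a little off and sometimes report something else, mostly with a low value. They report only what shows in the picture. A call takes as long as a camera call. They do not tell look-alikes from the thing itself.
- viewer.silhouettes(name, camera): "mask" (384x512 bool, what is visible of it).
- viewer.pinpoint(name, camera): "at" ([x, y, z] in mm, in the coordinates of the camera as it stood for that picture, good to about 4 mm: a listed point, or the origin of a listed thing).
The state is a dict: "t": time; "joints": joint angles; "joint_velocities": joint speeds; "joint_torque": joint torques, N m; "tcp_pos": TCP position; "tcp_rot": TCP orientation; "contact_force": force on the tool from outside, world axes, zero at the start; "wrist_torque": the same for the moment, N m; "grip_width": opening from 0.0 (shut) to 1.0 (fully open); "grip_force": force on a finger pad.
Only numpy, scipy, OpenCV 4.12 (cv2) and the standard library are available. Lean on these libraries where they do the work, as an engineer would, in place of code of your own. Each camera call takes 0.05 s, during which the arm holds its last target. There are 200 camera calls.

## Working session

There is one attempt and no reset: what is moved stays moved. The work goes in short steps, each a Python script; the robot and the scene stay as the last script left them, time stands still between calls to the robot, and variables do not carry over. Pictures are saved under pics/ and viewed, at most 10 in all, crops included, and the job is handed in when it is done.

```bash
ls; mkdir -p pics; cat > h.py <<'E'
import numpy as np, cv2
from scipy.spatial.transform import Rotation as Ro
from cell import robot, grip, kin, viewer
def world(cam, at):
    c=viewer.camera_info(cam); return np.array(c["R"]).T@(np.array(at)-np.array(c["t"]))
def proj(cam,X):
    c=viewer.camera_info(cam); p=np.array(c["camera_matrix"])@(np.array(c["R"])@np.array(X)+np.array(c["t"])); return p[:2]/p[2]
def onplane(cam,uv,p0,n):
    c=viewer.camera_info(cam);R=np.array(c["R"]);o=-R.T@np.array(c["t"])
    d=R.T@np.linalg.inv(np.array(c["camera_matrix"]))@np.array([uv[0],uv[1],1.])
    return o+d*(np.dot(n,np.array(p0)-o)/np.dot(n,d))
def save(im,f): cv2.imwrite(f,cv2.cvtColor(im,cv2.COLOR_RGB2BGR))
E
python3 - <<'E'
from h import *
np.set_printoptions(precision=1,suppress=True)
ims=[]
for c in ("top","side"):
    im=viewer.read_camera(c); ims.append(im); save(im,f"pics/raw_{c}.png")
    for n in ["window","window_handle","spare_window","grinding_box","seat","button_left_grip","button_right_grip","rubber_bowl","upper_cast","spray_can","amber_bottle","jar","plaster_cast","spirit_lamp","plaster_spatula"]:
        for d in viewer.pinpoint(n,c)[:3]:
            w=world(c,d["at"]); print(c,n,round(d["confidence"],2),w,proj(c,w))
    i=viewer.camera_info(c); print(-np.array(i["R"]).T@np.array(i["t"]), np.array(i["camera_matrix"])[0,0])
for c,im in zip("ts",ims): save(cv2.resize(im,(800,600),interpolation=cv2.INTER_CUBIC),f"pics/{c}.png")
E
```

```text
pics
top window 0.85 [ 215.7 -415.     0.9] [363.9 264. ]
top window 0.75 [ 636.8 -471.5    2.6] [379.2 150.5]
top window 0.74 [ 429.7 -375.7   -2.7] [353.  205.4]
top window_handle 0.74 [ 629.4 -474.5   34.8] [382.4 150.9]
top window_handle 0.66 [ 217.9 -415.2   32.1] [366.1 264. ]
top window_handle 0.56 [ 433.4 -373.3   33.7] [354.6 203.9]
top spare_window 0.56 [452.8 337.1  -0.5] [161.4 195.3]
top grinding_box 0.86 [606.3  -8.5  -2.3] [255.1 156.4]
top seat 0.68 [551.3 -20.  132.8] [258.  165.7]
top button_left_grip 0.6 [518.3  84.4 165.2] [226.7 173.4]
top button_right_grip 0.42 [ 549.7 -128.1  164.1] [290.2 165.4]
top rubber_bowl 0.67 [367.1 -18.5   1.4] [256.4 220.3]
top upper_cast 0.56 [675.2 -31.4 179.2] [262.2 127.1]
top spray_can 0.58 [ 700.2 -292.7   -2.5] [331.1 133.2]
top amber_bottle 0.74 [694.1 301.3   1.5] [173.3 131.5]
top amber_bottle 0.7 [ 701.3 -291.5   -2.5] [330.8 132.9]
top jar 0.71 [670.1 414.    2.5] [143.1 137.2]
top plaster_cast 0.8 [462.1 548.6   1.5] [104.8 191.5]
top spirit_lamp 0.87 [ 457.3 -540.    -1.3] [397.5 198.9]
top spirit_lamp 0.46 [609.6 -10.5 
[... 783 characters left out ...]
.8  -2.9] [185.9 274.6]
side button_right_grip 0.54 [ 549.9 -130.8  159.9] [249.9 163.9]
side button_right_grip 0.5 [450.5 330.5  -4.3] [252.4 295.5]
side rubber_bowl 0.84 [366.3 -24.1   1.6] [291.6 218.9]
side upper_cast 0.64 [674.3 -30.  183.5] [211.  173.4]
side spray_can 0.73 [ 706.9 -298.    -2.1] [222.1 160.5]
side amber_bottle 0.67 [689.8 292.8  -4.5] [187.  275.1]
side jar 0.86 [673.4 409.7  -3. ] [181.7 305. ]
side plaster_cast 0.74 [ 431.9 -381.3   -1.7] [287.7 155.8]
side plaster_cast 0.62 [464.6 542.3   0.1] [234.7 353.6]
side spirit_lamp 0.66 [ 461.7 -545.6   -0.4] [286.4 131.2]
side plaster_spatula 0.76 [248.5 300.7   2.6] [313.3 296.6]
[ 285.2 1155.8 1394.8] 473.45191556967706
```

View pics/t.png

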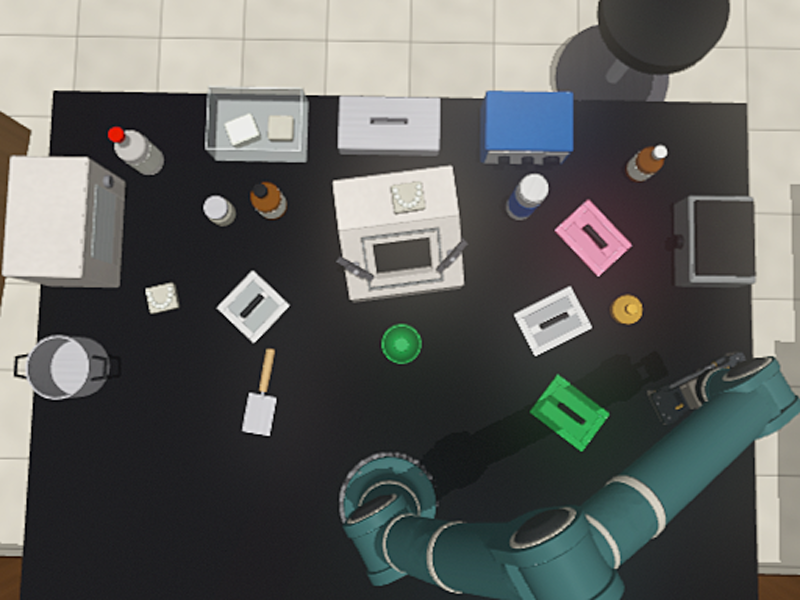

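View pics/s.png

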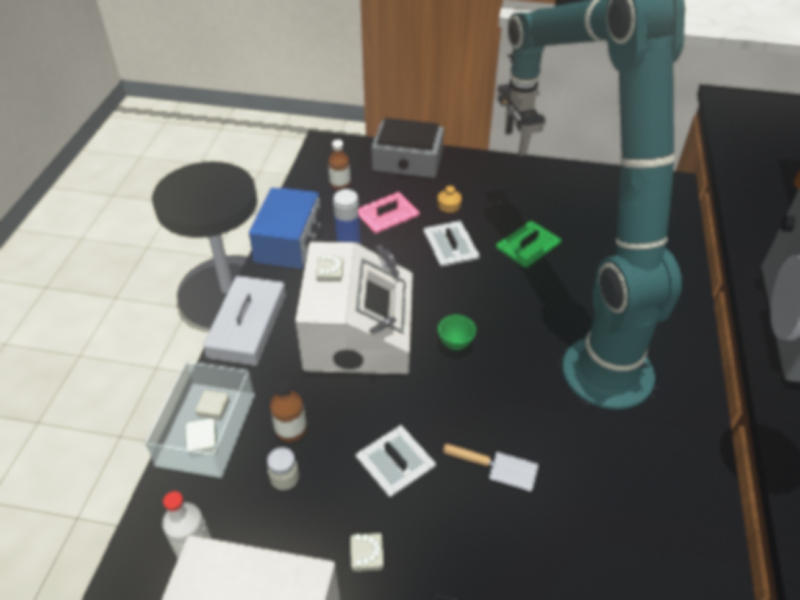

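The candidates for the window are these, with pixels in the 800x600 top view:
- Aluminium oblong at (553,320), about (430,-377) in the world.
- Aluminium square at (252,305). This is the spare window.
- Pink look-alike at (593,237).
- Green look-alike at (569,413).

The aluminium oblong on the right fits the description. Both turnbuttons, at (354,268) and (452,254), lean over the opening. Next I take wrist views of the window and the seat.

```bash
cat >> h.py <<'E'
np.set_printoptions(precision=2,suppress=True)
def frame(psi,a=np.radians(35)):
    return (Ro.from_euler('z',psi)*Ro.from_euler('y',-a)).as_matrix()  # columns seat x,y,z
def toolrot(z,yc):  # tool z dir, closing dir y
    z=np.array(z)/np.linalg.norm(z); y=np.array(yc)-np.dot(yc,z)*z; y/=np.linalg.norm(y)
    return Ro.from_matrix(np.c_[np.cross(y,z),y,z]).as_rotvec()
def best_rot(p,z,yc):
    q0=np.array(robot.observe()["joints"]);c=[]
    for s in (1,-1):
        r=toolrot(z,s*np.array(yc)); q=kin.ik(list(p),list(r))
        if q is not None: c.append((np.abs(np.array(q)-q0).max()+ (3 if abs(q[6])>2.4 else 0),r,np.array(q)))
    c.sort(key=lambda t:t[0]); return c[0][1],c[0][2]
E
python3 - <<'E'
from h import *
o=robot.observe();print(o["t"],o["tcp_rot"])
robot.servo_line([292,-580,330])
p=[400,-377,300]; r,q=best_rot(p,[0,0,-1],[62,32,0]); print(q); robot.movep(p,list(r))
im=viewer.read_camera("wrist"); save(im,"pics/w1.png")
for n in ["window","window_handle"]:
    for d in viewer.pinpoint(n,"wrist"): print(n,d["confidence"],world("wrist",d["at"]))
for d in viewer.silhouettes("window","wrist")[:2]:
    m=d["mask"].astype(np.uint8); cs=max(cv2.findContours(m,0,2)[0],key=cv2.contourArea)
    W=np.array([onplane("wrist",u[0],[0,0,10],[0,0,1])[:2] for u in cs],np.float32)
    print("win",d["confidence"],cv2.minAreaRect(W),cv2.boxPoints(cv2.minAreaRect(W)))
for d in viewer.silhouettes("window_handle","wrist")[:2]:
    m=d["mask"]; print("hm",m.sum(),d["confidence"])
S0=np.array([554,-21.,134]);F=frame(.143)
p=S0+F[:,2]*230-F[:,0]*40
for yc in (F[:,0],F[:,1]):
    try: print(best_rot(p,-F[:,2],yc)[1], best_rot(S0+F[:,2]*14,-F[:,2],yc)[1])
    except IndexError: print("none")
r,q=best_rot(p,-F[:,2],F[:,0])
robot.movep(list(p),list(r))
im=viewer.read_camera("wrist"); save(im,"pics/w2.png")
for n in ["seat","button_left_grip","button_right_grip"]:
    for d in viewer.pinpoint(n,"wrist"): w=world("wrist",d["at"]);print(n,d["confidence"],w,proj("wrist",w))
for n in ["button_left","button_right"]:
  for d in viewer.silhouettes(n,"wrist")[:2]:
    m=d["mask"].astype(np.uint8); ys,xs=np.nonzero(m)
    print(n,d["confidence"],xs.mean(),ys.mean(),m.sum())
    W=np.array([F.T@(onplane("wrist",(a,b),S0+F[:,2]*20,F[:,2])-S0) for a,b in zip(xs[::5],ys[::5])])[:,:2]
    w,v=np.linalg.eigh(np.cov(W.T));v=v[:,1];print(W.mean(0),"ang",np.arctan2(v[1],v[0]),np.sqrt(w*12))
c=viewer.camera_info("wrist");o=robot.observe();print(o["t"],-np.array(c["R"]).T@np.array(c["t"])-o["tcp_pos"])
a=cv2.resize(cv2.imread("pics/w1.png"),(400,300));b=cv2.resize(cv2.imread("pics/w2.png"),(400,300))
cv2.imwrite("pics/w12.png",np.vstack([cv2.resize(np.hstack([a,b]),(800,300))]))
E
```

```text
1.6 [ 3.06  0.73 -0.  ]
[ 0.99  0.23 -0.35  1.69  0.08  1.24  1.1 ]
window 0.89 [ 433.78 -375.85   -3.68]
window 0.74 [ 217.45 -417.13    2.27]
window 0.6 [ 632.26 -474.92    0.11]
window_handle 0.93 [ 433.58 -374.91   36.99]
window_handle 0.83 [ 635.03 -473.49   39.61]
window_handle 0.72 [ 221.1  -414.77   36.8 ]
win 0.97 ((217.69473266601562, -415.7574462890625), (152.916259765625, 111.39109802246094), 53.78038787841797) [[ 127.58 -444.53]
 [ 217.45 -510.35]
 [ 307.81 -386.98]
 [ 217.94 -321.16]]
win 0.77 ((430.0786437988281, -377.1523742675781), (113.29753112792969, 153.38351440429688), 27.07184600830078) [[ 344.73 -334.64]
 [ 414.54 -471.22]
 [ 515.42 -419.66]
 [ 445.62 -283.08]]
hm 5973 0.87
hm 2219 0.83
none
noneTraceback (most recent call last):
  File "<stdin>", line 19, in <module>
  File "h.py", line 24, in best_rot
    c.sort(key=lambda t:t[0]); return c[0][1],c[0][2]
                                      ~^^^
IndexError: list index out of range
```

View pics/w1.png

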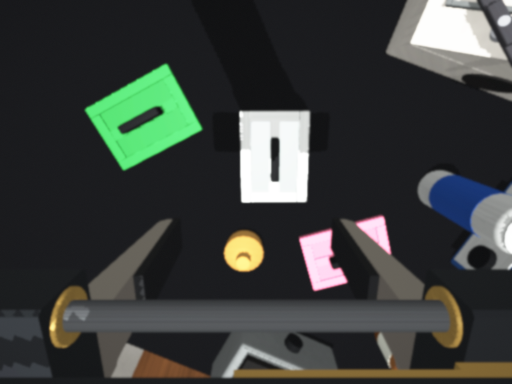

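The wrist view shows the clear-paned aluminium oblong at pixel (274,156). The green window is at (145,118) and the pink one at (345,250), so the oblong is confirmed as the window. Next I look at the seat.

```bash
cat > seat.py <<'E'
from h import *
S0=np.array([554,-21.,134]);F=frame(.143)
def look():
  for n in ["seat","button_left_grip","button_right_grip"]:
    for d in viewer.pinpoint(n,"wrist")[:2]: w=world("wrist",d["at"]);print(n,d["confidence"],w,"seat fr",F.T@(w-S0),proj("wrist",w))
  for n in ["button_left","button_right"]:
   for d in viewer.silhouettes(n,"wrist")[:2]:
    m=d["mask"].astype(np.uint8); ys,xs=np.nonzero(m)
    if len(xs)<40: continue
    W=np.array([F.T@(onplane("wrist",(a,b),S0+F[:,2]*22,F[:,2])-S0) for a,b in zip(xs[::5],ys[::5])])[:,:2]
    w,v=np.linalg.eigh(np.cov(W.T));v=v[:,1];print(n,d["confidence"],xs.mean(),ys.mean(),m.sum(),W.mean(0),"ang",np.arctan(v[1]/v[0]),np.sqrt(w*12))
E
python3 - <<'E'
from seat import *
p=S0+F[:,2]*125
robot.movep(list(p),list(toolrot(-F[:,2],F[:,0])))
c=viewer.camera_info("wrist");o=robot.observe();print(o["t"],o["joints"],F.T@(-np.array(c["R"]).T@np.array(c["t"])-o["tcp_pos"]))
im=viewer.read_camera("wrist"); save(im,"pics/w2.png")
look()
for y in (-105,0,105):
  for h in (16,60,90):
    for a in (-1.57,-1,-.5,0,.5,1,1.57):
      yc=F[:,0]*np.cos(a)+F[:,1]*np.sin(a)
      q=kin.ik(list(S0+F[:,2]*h+F[:,1]*y),list(toolrot(-F[:,2],yc)))
      if h<60 or a==0: print(y,h,a,None if q is None else np.array(q))
E
```

```text
5.3667 [ 0.83 -0.17 -0.64  2.37 -0.74  0.41  0.92] [  0.01  77.15 201.02]
seat 0.86 [555.84 -23.31 134.17] seat fr [ 1.32 -2.55 -0.71] [255.64 174.2 ]
seat 0.48 [364.79 -24.67  -0.78] seat fr [-231.14   23.33   -2.69] [ 43.7  151.19]
button_left_grip 0.61 [515.69  76.56 161.28] seat fr [ -4.02 102.02  36.12] [249.84  71.1 ]
button_right_grip 0.87 [ 547.99 -127.19  159.81] seat fr [  -2.46 -104.25   33.23] [252.82 271.66]
button_left 0.95 254.79346485819974 66.3039457459926 1622 [ -0.15 107.41] ang 0.8634714447321773 [14.96 89.13]
button_right 0.6 254.10771840542833 265.8863443596268 1179 [  -1.41 -103.67] ang -0.7903188546059786 [19.64 87.  ]
-105 16 -1.57 [ 0.88  0.26 -0.61  2.26 -0.8   0.16 -0.34]
-105 16 -1 [ 0.89  0.26 -0.61  2.26 -0.8   0.16  0.23]
-105 16 -0.5 [ 0.89  0.26 -0.62  2.26 -0.79  0.16  0.73]
-105 16 0 [ 0.9   0.26 -0.63  2.26 -0.78  0.16  1.21]
-105 16 0.5 [ 0.91  0.26 -0.64  2.26 -0.76  0.16  1.69]
-105 16 1 [ 0.88  0.26 -0.61  2.26 -0.8   0.16  2.23]
-105 16 1.57 [ 0.88  0.26 -0.61  2.26 -0.8   0.16  2.8 ]
-105 60 0 [ 0.87  0.13 -0.53  2.28 -0.82  0.29  1.24]
-105
[... 272 characters left out ...]
 1.21  0.44 -1.3   2.33  1.44  0.31 -0.62]
0 16 1 [ 1.21  0.44 -1.3   2.33  1.44  0.31 -0.12]
0 16 1.57 [ 1.21  0.44 -1.3   2.33  1.44  0.31  0.45]
0 60 0 [ 0.79  0.05 -0.71  2.36 -0.6   0.17  0.79]
0 90 0 [ 0.82 -0.05 -0.7   2.37 -0.7   0.28  0.89]
105 16 -1.57 None
105 16 -1 [ 0.59  0.2  -0.9   2.37  1.47  0.22 -2.5 ]
105 16 -0.5 [ 0.59  0.2  -0.9   2.37  1.47  0.22 -2.  ]
105 16 0 [ 0.59  0.2  -0.9   2.37  1.47  0.22 -1.5 ]
105 16 0.5 [ 0.59  0.2  -0.9   2.37  1.47  0.22 -1.  ]
105 16 1 [ 0.59  0.2  -0.9   2.37  1.47  0.22 -0.5 ]
105 16 1.57 [ 0.59  0.2  -0.9   2.37  1.47  0.22  0.07]
105 60 0 [ 1.02  0.08 -1.27  2.38  0.75  0.18 -0.78]
105 90 0 [ 0.99 -0.14 -1.13  2.38 -0.5   0.23  0.43]
```

View pics/w2.png

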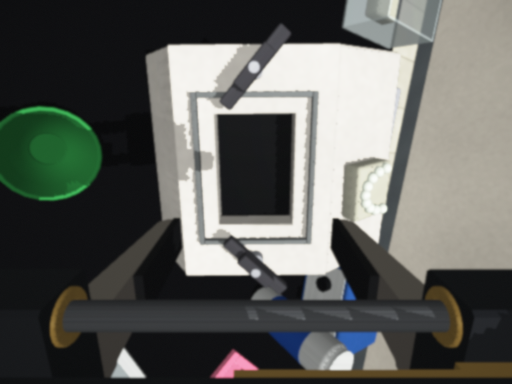

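Both buttons lean over the opening. The left bar's screw is at (254,67), roughly 0.87 rad, and the right bar's is at (256,258), roughly 0.75 rad. The rail rectangle is about (195..315, 95..240). I refine it on a crop.

```bash
python3 - <<'E'
from seat import *
for n,uv,h in [("Lscrew",(254,67),35),("Rscrew",(256,258),35)]: print(n,F.T@(onplane("wrist",uv,S0+F[:,2]*h,F[:,2])-S0))
im=cv2.imread("pics/w2.png")[80:252,182:326]; cv2.imwrite("pics/crop.png",cv2.resize(im,None,fx=3.4,fy=3.4,interpolation=cv2.INTER_CUBIC))
g=cv2.GaussianBlur(cv2.cvtColor(cv2.imread("pics/w2.png"),6),(3,3),0).astype(float)
# opening edges by scanlines
def edge(pts): # first strong gradient along the point list
    v=np.array([g[int(b),int(a)] for a,b in pts]); d=np.abs(np.diff(v)); return pts[int(d.argmax())],d.max()
res={}
for nm,L in {"lo":[[(x,y) for x in range(205,235)] for y in range(130,205,8)],"hi":[[(x,y) for x in range(280,305)] for y in range(130,205,8)],
 "L":[[(x,y) for y in range(103,128)] for x in range(230,285,8)],"R":[[(x,y) for y in range(205,235)] for x in range(230,285,8)]}.items():
    E=[edge(l)[0] for l in L]; W=np.array([(F.T@(onplane("wrist",(a+.5,b+.5),S0,F[:,2])-S0))[:2] for a,b in E]); print(nm,np.median(W,0)); res[nm]=W; print(W.T)
E
```

```text
Lscrew [ -0.89 105.95  35.  ]
Rscrew [  0.7  -86.23  35.  ]
lo [-40.01   6.95]
[[-40.24 -40.55 -39.78 -40.09 -40.4  -39.61 -39.93 -40.25 -39.44 -39.76]
 [ 46.2   37.7   29.08  20.33  11.45   2.44  -6.71 -16.   -25.43 -35.01]]
hi [42.07  6.83]
[[ 42.03  42.32  41.53  41.82  42.12  42.42  41.6   41.9   42.21  42.52]
 [ 46.09  37.59  28.97  20.22  11.34   2.32  -6.83 -16.12 -25.55 -35.13]]
L [-0.67 63.8 ]
[[-25.92 -17.5   -9.08  -0.67   7.75  16.17  24.59]
 [ 63.84  63.83  63.82  63.8   63.79  63.78  63.77]]
R [ -0.98 -60.92]
[[-28.97 -19.64 -10.31  -0.98   8.35  17.69  27.02]
 [-60.88 -60.9  -60.91 -60.92 -60.94 -60.95 -60.97]]
```

View pics/crop.png

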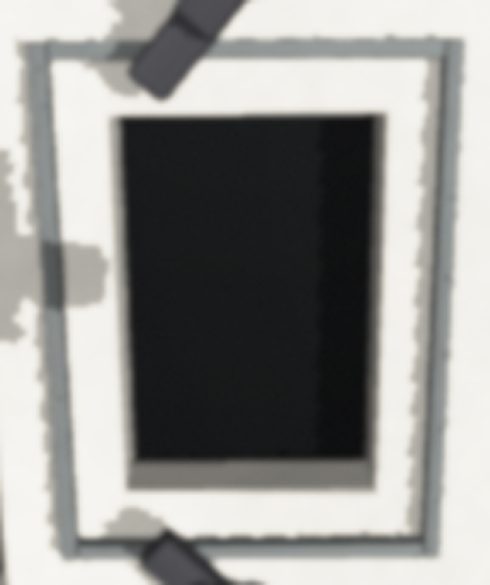

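```bash
python3 - <<'E'
from seat import *
C=np.array([(113,115),(387,113),(127,490),(375,488)])/3.4+[182,80]
W=np.array([(F.T@(onplane("wrist",c,S0,F[:,2])-S0))[:2] for c in C]);print(W,W.mean(0))
print("rails")
C=np.array([(50,58),(440,57),(75,537),(427,537)])/3.4+[182,80]
W=np.array([(F.T@(onplane("wrist",c,S0,F[:,2])-S0))[:2] for c in C]);print(W,W.mean(0))
robot_p=S0+F[:,2]*70+F[:,1]*105
def yc(a): return F[:,0]*np.cos(a)+F[:,1]*np.sin(a)
for h in (60,70,80,90):
  for a in (-.7,0,1.57,2.44,3.14):
    q=kin.ik(list(S0+F[:,2]*h+F[:,1]*105),list(toolrot(-F[:,2],yc(a)))); print(h,a,None if q is None else np.array(q))
E
```

```text
[[-41.99  63.53]
 [ 42.81  64.02]
 [-42.   -61.64]
 [ 43.11 -61.03]] [0.48 1.22]
rails
[[-60.55  80.46]
 [ 58.39  80.6 ]
 [-60.7  -79.24]
 [ 61.81 -79.44]] [-0.27  0.59]
60 -0.7 [-0.03 -0.02 -0.24  2.42  0.47  0.15 -1.27]
60 0 [ 1.02  0.08 -1.27  2.38  0.75  0.18 -0.78]
60 1.57 [ 0.92  0.05 -1.16  2.38  0.65  0.16  0.88]
60 2.44 [-0.03 -0.02 -0.24  2.42  0.47  0.15  1.87]
60 3.14 [-0.26 -0.03 -0.01  2.43  0.5   0.15  2.54]
70 -0.7 [ 0.54 -0.02 -0.77  2.39  0.25  0.16 -1.03]
70 0 [ 0.54 -0.02 -0.77  2.39  0.25  0.16 -0.33]
70 1.57 [ 0.88 -0.01 -1.1   2.38  0.21  0.16  1.3 ]
70 2.44 [ 0.6  -0.02 -0.83  2.39  0.24  0.16  2.12]
70 3.14 [ 0.39 -0.03 -0.63  2.4   0.27  0.16  2.78]
80 -0.7 [ 1.2  -0.12 -1.33  2.38 -0.55  0.21 -0.22]
80 0 [ 1.12 -0.1  -1.27  2.38 -0.39  0.19  0.33]
80 1.57 [ 0.78 -0.06 -0.98  2.39 -0.07  0.18  1.56]
80 2.44 [ 0.54 -0.06 -0.77  2.39  0.05  0.18  2.3 ]
80 3.14 [ 0.35 -0.06 -0.59  2.4   0.13  0.19  2.91]
90 -0.7 [ 1.09 -0.17 -1.2   2.38 -0.64  0.25 -0.14]
90 0 [ 0.99 -0.14 -1.13  2.38 -0.5   0.23  0.43]
90 1.57 [ 0.7  -0.11 -0.88  2.39 -0.2   0.21  1.69]
90 2.44 [ 0.49 -0.1  -0.7   2.4  -0.06  0.21  2.41]
90 3.14 [-0.26 -0.12 -0.01  2.43  0.34  0.23  2.7 ]
```

```bash
python3 - <<'E'
s=open('seat.py').read().replace("S0=np.array([554,-21.,134]);F=frame(.143)","F=frame(.146);S0=np.array([554,-21.,134])+.4*F[:,0]+1.0*F[:,1]")
s+='''
def P(x,y,h): return list(S0+F@np.array([x,y,h]))
def A(a): return list(toolrot(-F[:,2],F[:,0]*np.cos(a)+F[:,1]*np.sin(a)))
def st(m=""):
    o=robot.observe(); print(m,"t",round(o["t"],2),"tcp",F.T@(np.array(o["tcp_pos"])-S0),"q",np.array(o["joints"]),"f",F.T@np.array(o["contact_force"]),"w",round(o["grip_width"],3),o["grip_force"])
'''
open('seat.py','w').write(s)
E
python3 - <<'E'
from seat import *
grip(.45)
robot.movep(P(0,105,90),A(2.44)); st("above")
robot.servo_line(P(0,105,18),feed=35); st("down")
E
```

```text
above t 7.87 tcp [ -0.02 104.74  90.  ] q [ 0.48 -0.1  -0.7   2.4  -0.07  0.21  2.41] f [ 0.3  -0.32  0.23] w 0.45 0.0
down t 10.07 tcp [  0.06 104.96  18.07] q [ 0.36  0.15 -0.65  2.38  1.39  0.15  0.99] f [ 0.18  1.24 -0.33] w 0.454 0.0
```

```bash
python3 - <<'E'
from seat import *
grip(0,8); st("gripped")
for a in np.linspace(2.44,1.60,5)[1:]:
    robot.movep(P(0,105,18),A(a)); st(f"a={a:.2f}")
grip(.35); st("open")
robot.servo_line(P(0,105,90),feed=50); st("up")
viewer.read_camera("wrist"); look()
E
```

```text
gripped t 10.79 tcp [ -0.01 105.    18.  ] q [ 0.36  0.15 -0.65  2.38  1.39  0.15  0.99] f [-0.68 -0.3  -0.23] w 0.007 0.0
a=2.23 t 11.11 tcp [  0.01 105.02  17.99] q [ 0.36  0.15 -0.65  2.38  1.39  0.15  0.79] f [ 0.28 -0.22 -0.79] w 0.004 0.0
a=2.02 t 11.43 tcp [ -0.   104.97  17.99] q [ 0.36  0.15 -0.65  2.38  1.39  0.15  0.58] f [-0.1   0.34 -0.37] w 0.005 0.0
a=1.81 t 11.74 tcp [  0.02 105.    18.  ] q [ 0.36  0.15 -0.65  2.38  1.39  0.15  0.37] f [ 0.82 -0.35 -0.19] w 0.003 0.0
a=1.60 t 12.06 tcp [  0.01 104.99  18.  ] q [ 0.36  0.15 -0.65  2.38  1.39  0.15  0.16] f [-1.42  0.04  0.08] w 0.004 0.0
open t 12.68 tcp [  0.01 105.    18.01] q [ 0.36  0.15 -0.65  2.38  1.39  0.15  0.15] f [-0.51  0.17  0.98] w 0.351 0.0Traceback (most recent call last):
  File "<stdin>", line 6, in <module>
cell.IKError: the arm cannot follow that straight line within its joint ranges
```

```bash
python3 - <<'E'
from seat import *
im=viewer.read_camera("wrist"); save(im,"pics/w3.png")
look()
im2=viewer.read_camera("side"); s=im2[130:250,190:350]
print(proj("side",P(0,105,34.5)),proj("side",P(0,105,18)), proj("wrist",P(0,105,18)),proj("wrist",P(0,105,34.5)))
s=cv2.resize(s,(512,384),interpolation=cv2.INTER_CUBIC)
save(cv2.resize(np.hstack([im,s]),(800,300)),"pics/w3s.png")
E
```

```text
seat 0.9 [557.27 -23.72 137.07] seat fr [ 3.69 -4.17  0.89] [114.8 206.6]
button_left_grip 0.58 [516.9   79.77 161.58] seat fr [ -2.64 104.1   35.24] [255.98 219.7 ]
button_left_grip 0.35 [672.7  412.92   0.43] seat fr [  70.9   411.03 -212.98] [455.96 208.08]
button_left 0.57 244.52361396303903 207.452977412731 2435 [-5.91 96.26] ang 0.7974451080768324 [17.8 69.2]
button_left 0.47 385.5093081411503 235.1611558766324 3599 [ 12.23 197.24] ang 0.5763037870622644 [33.46 59.43]
button_right 0.42 1.9074074074074074 170.35185185185185 54 [-28.1  -66.94] ang -0.41937605693147295 [2.99 8.62]
[246.59 205.46] [243.95 207.94] [257.12 213.99] [257.23 223.03]
```

View pics/w3s.png

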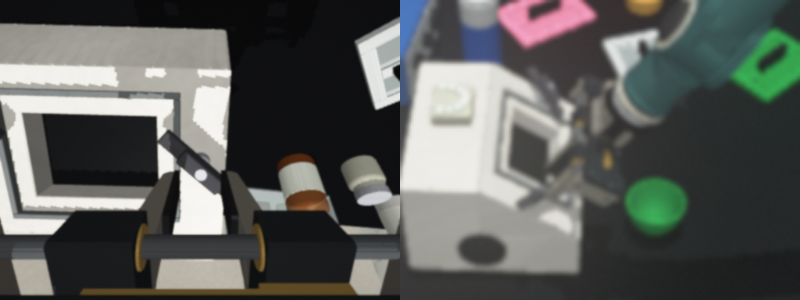

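```bash
python3 - <<'E'
import cv2
im=cv2.imread("pics/w3.png")[150:290,160:350]; cv2.imwrite("pics/w3c.png",cv2.resize(im,None,fx=4,fy=4,interpolation=cv2.INTER_CUBIC))
E
```

```text
(no output)
```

View pics/w3c.png

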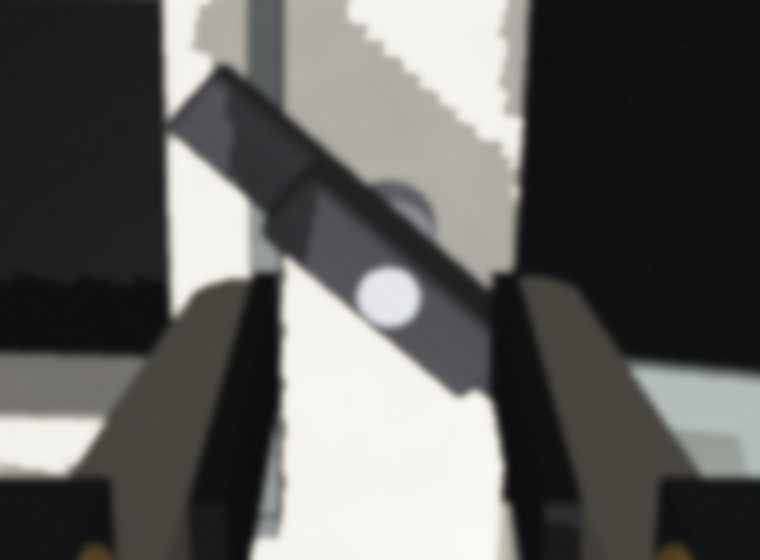

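The fingers straddle the bar in the image (screw at (388,297) in the crop), but they sit too high and closed on nothing. I probe downwards with the fingers shut to find the true height.

```bash
python3 - <<'E'
from seat import *
grip(0,8)
f0=np.array(robot.observe()["contact_force"])
for h in range(16,-22,-2):
    try: robot.servo_line(P(0,105,h),feed=30)
    except robot.IKError: print("ik",h);break
    o=robot.observe(); df=F.T@(np.array(o["contact_force"])-f0)
    print(h,df,(F.T@(np.array(o["tcp_pos"])-S0))[2])
    if np.linalg.norm(df)>3.5: break
st()
E
```

```text
16 [0.45 0.78 0.05] 15.954245124041384
14 [-1.02  0.   -0.12] 13.975458142666284
12 [-0.61 -0.23  0.14] 12.008758711098901
10 [0.36 0.27 0.01] 10.018293785603646
8 [-1.22  0.48 -0.49] 8.019839669885878
6 [0.7  0.27 0.31] 5.999269163504481
4 [-1.76  0.5  27.17] 5.064559979057419
 t 15.38 tcp [  0.14 105.01   5.06] q [ 0.34  0.19 -0.63  2.38  1.6   0.17 -0.05] f [-1.61  0.33 27.35] w 0.003 13.442307437653653
```

```bash
python3 - <<'E'
from seat import *
robot.servo_line(P(0,105,7),feed=30); st()
im=viewer.read_camera("wrist"); save(im,"pics/w4.png")
c=im[150:290,160:350]; s=viewer.read_camera("side"); save(s,"pics/s4.png"); s=s[150:250,205:305]
print(proj("wrist",P(0,105,7)),proj("wrist",P(0,105,36)),proj("side",P(0,105,36)),proj("side",P(0,105,7)))
save(np.hstack([cv2.resize(c,(407,300),interpolation=2),cv2.resize(s,(300,300),interpolation=2)]),"pics/w4c.png")
E
```

```text
t 15.63 tcp [  0.23 104.86   7.14] q [ 0.35  0.18 -0.64  2.38  1.56  0.17 -0.01] f [0.45 0.57 0.23] w 0.003 0.0
[257.26 214.01] [257.47 230.93] [246.84 205.23] [242.2  209.58]
```

View pics/w4c.png

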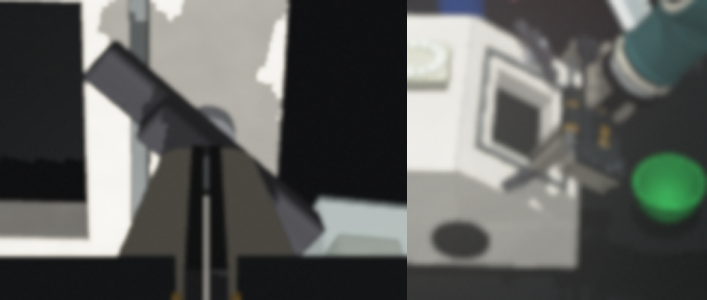

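Contact came at a reported h of 5, but the boss top is at 34.5, so the real fingertips sit about 29 mm behind the reported TCP. The image agrees: the tip covers the screw at row ~231. I correct for that and regrip.

```bash
cat >> seat.py <<'E'
OFF=29.4
def T(x,y,h): return P(x,y,h-OFF)   # true tip position
def down(x,y,hs,lim=12,feed=40):
    f0=np.array(robot.observe()["contact_force"])
    for h in hs:
        robot.servo_line(T(x,y,h),feed=feed)
        df=np.array(robot.observe()["contact_force"])-f0
        if np.linalg.norm(df)>lim: st("CONTACT at %g"%h); return False
    return True
E
python3 - <<'E'
from seat import *
robot.servo_line(P(0,105,13),feed=50)
grip(.45); robot.movep(P(0,105,13),A(2.43)); st("rot")
ok=down(0,105,(34,26,17)); st("low")
if ok:
    grip(0,8); st("grip")
E
```

```text
rot t 17.55 tcp [  0.01 104.93  13.02] q [ 0.39  0.17 -0.68  2.38  1.48  0.17  0.9 ] f [ 0.01 -0.1   0.02] w 0.447 0.0
low t 18.63 tcp [ -0.13 105.02 -12.29] q [ 0.39  0.26 -0.7   2.36  1.76  0.22  0.64] f [ 0.05 -0.12  0.26] w 0.452 0.0
grip t 19.16 tcp [ -0.6  105.64 -12.29] q [ 0.39  0.26 -0.7   2.36  1.76  0.22  0.64] f [-1.98  1.72  3.75] w 0.152 8.000075854361057
```

```bash
python3 - <<'E'
from seat import *
for a in (2.15,1.87,1.62):
    robot.movep(T(-.4,105.5,17),A(a))
st("turned")
grip(.4); 
for h in (45,): robot.servo_line(T(0,105,h),feed=80)
st("up")
for h in (60,80,100):
  for y in (105,0,-105):
   for a in (-2.36,-1.57,.79):
    q=kin.ik(T(0,y,h),A(a)); print(h,y,a,None if q is None else np.array(q))
E
```

```text
turned t 20.22 tcp [ -0.55 105.58 -12.31] q [ 0.51  0.29 -0.83  2.36  1.74  0.27 -0.12] f [-1.08  0.72  6.98] w 0.151 8.000661302357912
up t 21.23 tcp [  0.25 104.73  15.64] q [ 0.54  0.19 -0.84  2.37  1.46  0.2   0.12] f [ 0.29 -0.48  0.36] w 0.402 0.0
60 105 -2.36 [ 0.71  0.17 -1.    2.37  1.29  0.21  2.6 ]
60 105 -1.57 [ 0.78  0.19 -1.08  2.37  1.33  0.23 -2.92]
60 105 0.79 [ 0.59  0.14 -0.88  2.38  1.24  0.18 -0.49]
60 0 -2.36 [-0.14  0.07  0.21  2.4  -1.12  0.15 -1.08]
60 0 -1.57 [ 1.2   0.32 -1.24  2.34  1.14  0.19 -2.43]
60 0 0.79 [ 1.24  0.36 -1.3   2.34  1.23  0.24 -0.14]
60 -105 -2.36 [ 1.09  0.26 -0.82  2.26 -0.48  0.17 -1.42]
60 -105 -1.57 [ 1.09  0.26 -0.82  2.26 -0.48  0.17 -0.63]
60 -105 0.79 [ 1.47  0.56 -1.36  2.24  1.08  0.32  0.29]
80 105 -2.36 [ 0.99  0.15 -1.27  2.37  1.06  0.22  2.84]
80 105 -1.57 None
80 105 0.79 [ 0.75  0.08 -1.01  2.38  0.85  0.16 -0.11]
80 0 -2.36 [ 0.51  0.05 -0.45  2.37 -0.69  0.15 -1.49]
80 0 -1.57 [ 0.51  0.05 -0.45  2.37 -0.69  0.15 -0.7 ]
80 0 0.79 [ 1.4   0.36 -1.46  2.34  1.09  0.27  0.01]
80 -105 -2.36 [ 1.28  0.25 -1.01  2.26 -0.31  0.21 -1.58]
80 -105 -1.57 [ 1.46  0.37 -1.24  2.25  0.37  0.22 -1.43]
80 -105 0.79 [ 1.56  0.55 -1.44  2.25  0.97  0.35  0.39]
100 105 -2.36 [ 0.54 -0.03 -0.77  2.39  0.22  0.16 -2.66]
100 105 -1.57 [ 0.54 -0.03 -0.77  2.39  0.22  0.16 -1.87]
100 105 0.79 [ 0.91 -0.01 -1.13  2.38  0.16  0.16  0.57]
100 0 -2.36 [-0.54 -0.08  0.6   2.43 -0.45  0.19 -1.72]
100 0 -1.57 [-0.54 -0.08  0.6   2.43 -0.45  0.19 -0.93]
100 0 0.79 [ 1.55  0.3  -1.57  2.34  0.76  0.25  0.32]
100 -105 -2.36 [ 1.47  0.24 -1.18  2.26 -0.24  0.25 -1.63]
100 -105 -1.57 [ 1.47  0.24 -1.18  2.26 -0.24  0.25 -0.84]
100 -105 0.79 [ 1.65  0.51 -1.51  2.25  0.82  0.36  0.54]
```

```bash
python3 - <<'E'
from seat import *
try: robot.servo_line(T(0,0,70),feed=120,rotation=A(1.2)); print("line")
except robot.IKError: robot.servo_line(T(0,105,58),feed=80)
st()
robot.movep(T(0,-105,60),A(.82)); st("above R")
viewer.read_camera("wrist"); look()
ok=down(0,-105,(36,26,17)); st("low")
if ok:
    grip(0,8); st("grip")
E
```

```text
line
 t 22.32 tcp [-0.13  0.44 40.49] q [ 1.27  0.3  -1.3   2.34  0.99  0.19  0.49] f [-1.   -0.59 -0.05] w 0.402 0.0
above R t 22.82 tcp [  -0.09 -104.93   30.27] q [ 1.43  0.48 -1.27  2.25  0.88  0.25  0.48] f [-0.23 -0.91  0.18] w 0.4 0.0
seat 0.63 [554.   -20.83 135.29] seat fr [ 0.36 -0.84  1.05] [357.7 111.3]
button_right_grip 0.59 [ 553.25 -124.45  162.63] seat fr [   3.09 -103.24   32.51] [259.35 216.99]
button_left 0.79 503.9970930232558 9.69767441860465 344 [ 8.33 98.28] ang 0.013488863456554985 [ 7.86 17.5 ]
button_right 0.94 256.3654891304348 206.08197463768116 2208 [  -0.85 -102.59] ang -0.7753992381950158 [14.22 88.62]
low t 24.65 tcp [   0.02 -104.87  -12.28] q [ 1.19  0.49 -1.03  2.23  1.12  0.16  0.23] f [ 0.37 -0.31  0.39] w 0.403 0.0
grip t 25.12 tcp [   0.43 -104.67  -12.3 ] q [ 1.19  0.49 -1.03  2.23  1.12  0.16  0.23] f [0.87 0.37 3.05] w 0.151 8.00012681633234
```

```bash
python3 - <<'E'
from seat import *
for a in (1.05,1.3,1.53): robot.movep(T(.3,-104.8,17),A(a))
st("turned")
grip(.4); robot.servo_line(T(0,-105,70),feed=90); st("up")
viewer.read_camera("wrist"); look()
Wc=np.array([430.5,-377.]); th=np.radians(27.07)
xw=[np.cos(th),np.sin(th),0]
for s in (1,-1):
  for z in (120,14):
    q=kin.ik([*Wc,z-OFF],list(toolrot([0,0,-1],s*np.array(xw)))); print(s,z,None if q is None else np.array(q))
E
```

```text
turned t 26.01 tcp [   0.51 -104.48  -12.38] q [ 1.29  0.58 -1.17  2.23  1.32  0.27  0.77] f [0.94 1.73 3.92] w 0.15 7.999871727079153
up t 27.27 tcp [  -0.19 -105.26   40.45] q [ 1.53  0.6  -1.44  2.25  1.11  0.38  1.01] f [-0.38 -0.49 -0.22] w 0.405 0.0
seat 0.8 [554.89 -22.79 136.38] seat fr [ 1.48 -2.9   1.59] [379.2  194.27]
button_right_grip 0.93 [ 548.4  -126.37  160.27] seat fr [  -2.43 -104.43   33.49] [257.33 207.54]
button_left 0.5 510.12698412698415 234.46031746031747 63 [32.28 95.17] ang 0.1569041085206255 [ 2.11 22.88]
button_right 0.57 256.78697001034124 201.61116856256464 1934 [  -2.28 -104.82] ang -0.04402411635876916 [13.39 90.23]
1 120 [ 1.38  0.7  -1.    1.83  0.69  1.01  0.57]
1 14 [ 1.25  0.8  -0.8   1.88  0.78  0.82  0.5 ]
-1 120 [ 0.    0.59  0.89  1.92 -0.58  0.91 -1.49]
-1 14 [ 0.02  0.81  0.88  1.96 -0.87  0.81 -1.27]
```

```bash
python3 - <<'E'
from seat import *
Wc=np.array([430.5,-377.]); th=np.radians(27.07)
rw=list(toolrot([0,0,-1],[np.cos(th),np.sin(th),0]))
robot.servo_line(T(-30,-105,110),feed=150) if kin.ik(T(-30,-105,110),A(1.53)) is not None else None
robot.movep([*Wc,130-OFF],rw); st()
print(robot.observe()["tcp_pos"])
viewer.read_camera("wrist")
for d in viewer.pinpoint("window","wrist")+viewer.pinpoint("window_handle","wrist"): print(d["confidence"],world("wrist",d["at"]))
for d in viewer.silhouettes("window","wrist"):
    m=d["mask"].astype(np.uint8); cs=max(cv2.findContours(m,0,2)[0],key=cv2.contourArea)
    W=np.array([onplane("wrist",u[0]+.5,[0,0,10],[0,0,1])[:2] for u in cs],np.float32)
    print("win",d["confidence"],cv2.minAreaRect(W), cs[:,0].min(0),cs[:,0].max(0))
for d in viewer.silhouettes("window_handle","wrist"):
    m=d["mask"].astype(np.uint8); cs=max(cv2.findContours(m,0,2)[0],key=cv2.contourArea)
    W=np.array([onplane("wrist",u[0]+.5,[0,0,10],[0,0,1])[:2] for u in cs],np.float32)
    print("h",d["confidence"],cv2.minAreaRect(W))
E
```

```text
t 29.2 tcp [-161.57 -333.7    71.73] q [ 1.33  0.64 -0.91  1.83  0.6   0.98  0.64] f [-0.42 -0.04 -0.32] w 0.401 0.0
[ 431.08 -375.35  100.32]
0.86 [ 218.95 -417.58    1.11]
0.73 [ 431.91 -377.23    0.5 ]
0.81 [ 429.36 -375.63   38.56]
0.64 [ 218.07 -414.85   36.4 ]
0.55 [ 429.34 -376.38   -0.37]
win 0.95 ((217.24330139160156, -416.56689453125), (155.3411102294922, 111.93150329589844), 53.66148376464844) [ 0 22] [135 200]
win 0.68 ((586.4815673828125, -533.001953125), (7.622940540313721, 56.444156646728516), 40.15812301635742) [306 332] [318 369]
win 0.63 ((431.1977233886719, -378.28973388671875), (112.18028259277344, 152.5013427734375), 27.568675994873047) [197 104] [314 251]
h 0.75 ((217.30471801757812, -416.41571044921875), (154.5157928466797, 111.22108459472656), 53.47183609008789)
h 0.67 ((482.74639892578125, -584.302490234375), (53.77547073364258, 48.478797912597656), 27.048988342285156)
h 0.66 ((430.35595703125, -378.2796936035156), (111.2403335571289, 151.110107421875), 27.234216690063477)
h 0.56 ((587.15185546875, -533.2169799804688), (8.453936576843262, 55.76136779785156), 43.14973449707031)
```

```bash
python3 - <<'E'
from seat import *
Wc=[430.6,-377.6]; th=np.radians(27.3)
rw=list(toolrot([0,0,-1],[np.cos(th),np.sin(th),0]))
robot.servo_line([*Wc,60-OFF],feed=100,rotation=rw)
f0=np.array(robot.observe()["contact_force"])
for z in (42,30,22,15):
    robot.servo_line([*Wc,z-OFF],feed=60)
    df=np.array(robot.observe()["contact_force"])-f0
    if np.linalg.norm(df)>8: print("contact",z,df); break
grip(0,30); st("grip"); print(robot.observe()["tcp_pos"])
robot.servo_line([*Wc,30-OFF],feed=40); o=robot.observe(); print("lift",o["grip_width"],o["grip_force"],np.array(o["contact_force"])-f0,np.array(o["wrist_torque"]))
robot.servo_line([*Wc,150-OFF],feed=150); st("lifted")
for h in (120,100,80,60,30,14):
    for sx in (-20,0):
        q=kin.ik(T(sx,0,h),A(0)); print(h,sx,None if q is None else np.array(q))
E
```

```text
grip t 32.12 tcp [-227.56 -335.86  -21.87] q [ 1.24  0.78 -0.78  1.88  0.76  0.8   0.53] f [ 1.69 -0.42 -0.87] w 0.153 30.000007152557373
[ 431.03 -377.54  -14.21]
lift 0.14857903748934267 29.999245405197144 [ 0.37 -0.67 -3.6 ] [-0.01 -0.08 -0.02]
lifted t 33.59 tcp [-151.74 -335.46   88.48] q [ 1.35  0.62 -0.93  1.81  0.58  1.02  0.66] f [-2.54 -0.12 -3.47] w 0.153 29.999220371246338
120 -20 None
120 0 [ 0.33 -0.07 -0.23  2.39 -0.6   0.27  0.78]
100 -20 None
100 0 [ 1.49  0.15 -1.43  2.35 -0.01  0.18  0.26]
80 -20 None
80 0 [ 1.3   0.23 -1.29  2.34  0.6   0.16 -0.34]
60 -20 [ 1.25  0.34 -1.28  2.38  1.36  0.2  -1.05]
60 0 [ 1.2   0.32 -1.24  2.34  1.14  0.19 -0.86]
30 -20 [ 1.18  0.53 -1.3   2.36  1.67  0.37 -1.32]
30 0 [ 1.17  0.53 -1.3   2.32  1.57  0.38 -1.22]
14 -20 [ 1.16  0.62 -1.3   2.35  1.75  0.45 -1.36]
14 0 [ 1.14  0.61 -1.31  2.31  1.66  0.45 -1.28]
```

```bash
python3 - <<'E'
from seat import *
robot.servo_line([430,-360,265-OFF],feed=180)
robot.movep(T(0,0,105),A(0)); robot.hold(.15); st("above")
viewer.read_camera("wrist"); 
o=robot.observe(); hw=(F.T@(np.array(o["tcp_pos"])-S0))[2]+OFF-15.2
im=viewer.read_camera("wrist"); save(im,"pics/w5.png")
for n in ("window","window_handle"):
  for d in viewer.silhouettes(n,"wrist")[:3]:
    m=d["mask"].astype(np.uint8); cs=max(cv2.findContours(m,0,2)[0],key=cv2.contourArea)
    W=np.array([(F.T@(onplane("wrist",u[0]+.5,S0+F[:,2]*(hw+10),F[:,2])-S0))[:2] for u in cs],np.float32)
    print(n,d["confidence"],cv2.minAreaRect(W),W.min(0),W.max(0))
for d in viewer.pinpoint("window","wrist")[:2]: print(F.T@(world("wrist",d["at"])-S0))
E
```

```text
above t 35.82 tcp [ 0.9  -0.56 75.69] q [ 1.51  0.08 -1.4   2.34 -0.39  0.21  0.63] f [-1.93  1.42 -3.46] w 0.151 29.999317824840546
window 0.86 ((0.6323776245117188, 10.44253921508789), (128.6236114501953, 111.52061462402344), 89.92723846435547) [-55.17 -53.88] [56.37 74.82]
window_handle 0.79 ((0.372344970703125, 10.552925109863281), (128.66329956054688, 110.64996337890625), 89.88092041015625) [-55.03 -53.79] [55.8  74.89]
window_handle 0.2 ((-0.3509254455566406, 92.70233154296875), (109.34309387207031, 35.283443450927734), 0.27415674924850464) [-54.97  74.88] [ 54.29 110.35]
[ 1.74  1.25 91.67]
```

View pics/w5.png

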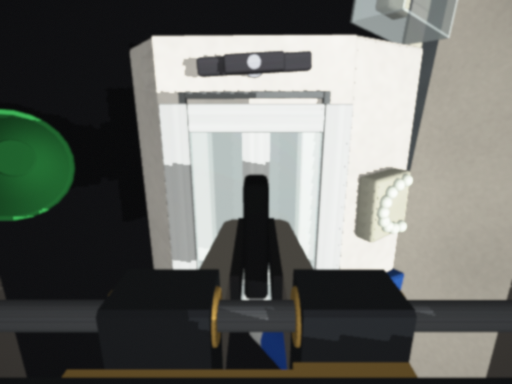

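The window hangs square in the grip, with its frame spanning columns 160–352 and its upper edge at row ~102. The left button at (254,62) is clear. Measured in the seat frame, the window is centred within about 0.5 mm, so I lower it.

```bash
python3 - <<'E'
from seat import *
robot.servo_line(T(-.4,.3,60),feed=32,rotation=A(0)); st("60")
f0=np.array(robot.observe()["contact_force"])
for h in (40,28,24,21,19,17.5,16.5,15.5,15,14.5,14):
    robot.servo_line(T(-.4,.3,h),feed=40)
    df=F.T@(np.array(robot.observe()["contact_force"])-f0); 
    if h<26: print(h,df)
    if np.linalg.norm(df)>8: break
st("end")
E
```

```text
Traceback (most recent call last):
cell.IKError: the arm cannot follow that straight line within its joint ranges
```

```bash
python3 - <<'E'
from seat import *
for h in (92,80,70):
    robot.movep(T(-.4,.3,h),A(0)); st(h)
try: robot.servo_line(T(-.4,.3,50),feed=40); 
except robot.IKError: robot.movep(T(-.4,.3,58),A(0))
st("50")
f0=np.array(robot.observe()["contact_force"])
for h in (40,28,24,21,19,17.5,16.5,15.5,15,14.5,14):
    robot.servo_line(T(-.4,.3,h),feed=40)
    df=F.T@(np.array(robot.observe()["contact_force"])-f0); 
    if h<26: print(h,df)
    if np.linalg.norm(df)>8: break
st("end")
E
```

```text
92 t 36.48 tcp [-0.36  1.42 62.5 ] q [ 1.23  0.1  -1.16  2.35 -0.28  0.16  0.51] f [-1.73  0.21 -3.36] w 0.154 29.999316930770874
80 t 37.34 tcp [-0.35  0.56 50.66] q [ 0.51  0.05 -0.45  2.37 -0.7   0.15  0.87] f [-2.17  0.06 -2.66] w 0.15 29.999215006828308
70 t 38.12 tcp [-0.44  0.4  40.58] q [-0.14  0.05  0.21  2.41 -0.97  0.16  1.13] f [-1.96 -0.05 -2.69] w 0.149 29.999365210533142
50 t 38.43 tcp [-0.81 -0.28 28.55] q [-0.16  0.08  0.23  2.4  -1.16  0.15  1.32] f [-2.47 -0.03 -3.23] w 0.151 29.999212324619293Traceback (most recent call last):
  File "<stdin>", line 9, in <module>
cell.IKError: the arm cannot follow that straight line within its joint ranges
```

```bash
python3 - <<'E'
from seat import *
robot.movep(T(-.4,.3,92),A(0)); st("92")
for q in ([1.49,.15,-1.43,2.35,-.01,.18,.26],[1.3,.23,-1.29,2.34,.6,.16,-.34],[1.2,.32,-1.24,2.34,1.14,.19,-.86]):
    robot.goto_joints(q); st()
for h in (50,30,14): print(kin.ik(T(-.4,.3,h),A(0)))
E
```

```text
92 t 38.98 tcp [-0.11  0.44 62.92] q [-0.28 -0.03  0.35  2.42 -0.66  0.19  0.84] f [-2.3  -0.06 -3.79] w 0.151 29.99933570623398
 t 40.86 tcp [-3.64  4.12 69.91] q [ 1.49  0.15 -1.43  2.35 -0.01  0.18  0.26] f [-2.54  0.24 -2.48] w 0.152 29.99928116798401
 t 41.49 tcp [ 0.91 -1.16 50.41] q [ 1.3   0.23 -1.29  2.34  0.6   0.16 -0.34] f [-2.23  0.51 -3.55] w 0.144 29.99934196472168
 t 42.08 tcp [-1.36  2.53 29.97] q [ 1.2   0.32 -1.24  2.34  1.14  0.19 -0.86] f [-2.23 -0.58 -2.44] w 0.145 29.999328553676605
[ 1.11  0.32 -1.15  2.34  1.24  0.17 -0.96]
[ 1.04  0.38 -1.1   2.33  1.52  0.21 -1.23]
[ 1.14  0.61 -1.31  2.31  1.66  0.45 -1.28]
```

```bash
python3 - <<'E'
from seat import *
robot.servo_line(T(-.4,.3,45),feed=40,rotation=A(0)); st("45")
f0=np.array(robot.observe()["contact_force"])
for h in (27,22,19,17.5,16.5,15.5,15,14.5,14):
    robot.servo_line(T(-.4,.3,h),feed=45)
    df=F.T@(np.array(robot.observe()["contact_force"])-f0); print(h,df)
    if np.linalg.norm(df)>8: break
st("end")
E
```

```text
45 t 42.58 tcp [-0.26  0.46 15.82] q [ 1.07  0.32 -1.12  2.34  1.3   0.17 -1.03] f [-1.81  0.24 -2.18] w 0.149 29.99922215938568
27 [ 0.15  0.09 -0.12]
22 [-0.5   0.55 -1.23]
19 [-0.22 -0.21 -0.46]
17.5 [-0.22 -0.43 -0.24]
16.5 [-0.35 -0.65 -0.96]
15.5 [-0.54 -0.61 -0.61]
15 [ 0.03 -0.17 -0.17]
14.5 [-0.59 -0.25  8.13]
end t 44.89 tcp [ -0.36   0.21 -14.67] q [ 0.94  0.39 -1.    2.32  1.68  0.21 -1.39] f [-2.41 -0.01  5.95] w 0.15 30.00158965587616
```

```bash
python3 - <<'E'
from seat import *
grip(.35); robot.hold(.25); st("rel")
robot.servo_line(T(-.4,.3,50),feed=80); st("up")
for h in (50,):
  for y in (105,-105):
    for a in (1.62,1.53): print(y,a,kin.ik(T(0,y,h),A(a)))
E
```

```text
rel t 45.6 tcp [ -0.38   0.3  -14.91] q [ 0.94  0.4  -1.    2.32  1.68  0.21 -1.39] f [0.56 0.68 0.12] w 0.349 0.0
up t 46.19 tcp [-0.42 -0.26 20.57] q [ 1.12  0.32 -1.16  2.34  1.26  0.18 -0.98] f [ 0.14 -0.4  -0.12] w 0.351 0.0
105 1.62 [ 0.8   0.26 -1.13  2.37  1.47  0.29  0.15]
105 1.53 [ 0.8   0.26 -1.12  2.37  1.47  0.29  0.06]
-105 1.62 [ 1.49  0.77 -1.49  2.24  1.37  0.53  0.9 ]
-105 1.53 [ 1.49  0.77 -1.49  2.24  1.37  0.53  0.81]
```

```bash
python3 - <<'E'
from seat import *
try: robot.servo_line(T(0,105,50),feed=110,rotation=A(1.6))
except robot.IKError: print("movep"); robot.movep(T(0,105,55),A(1.6))
st("L")
ok=down(-.4,105.5,(36,17),feed=55)
if ok:
    grip(0,8); st("grip")
    for a in (2.1,2.6,3.08): robot.movep(T(-.4,105.5,17),A(a))
    st("turned"); grip(.35); robot.servo_line(T(0,105,50),feed=90); st("up")
E
```

```text
L t 47.94 tcp [ -0.03 104.89  20.55] q [ 0.91  0.35 -1.28  2.36  1.51  0.39  0.12] f [-0.56  0.5  -0.43] w 0.35 0.0
grip t 49.25 tcp [ -0.25 105.64 -12.18] q [ 0.79  0.46 -1.19  2.35  1.7   0.47 -0.03] f [-0.46  0.32  3.26] w 0.152 8.00010647624731
turned t 50.83 tcp [ -0.64 105.92 -12.4 ] q [ 0.65  0.35 -1.    2.35  1.71  0.34  1.39] f [-1.14  1.57  2.76] w 0.152 7.999995164573193
up t 51.81 tcp [  0.24 104.55  20.64] q [ 0.71  0.22 -1.03  2.37  1.44  0.25  1.62] f [-0.15 -0.62  0.75] w 0.352 0.0
```

```bash
python3 - <<'E'
from seat import *
try: robot.servo_line(T(0,0,55),feed=130,rotation=A(1.9)); robot.servo_line(T(0,-105,50),feed=130,rotation=A(1.53))
except robot.IKError: print("movep"); robot.movep(T(0,-105,60),A(1.53))
st("R")
ok=down(.3,-104.8,(36,17),feed=55)
if ok:
    grip(0,8); st("grip")
    for a in (1.0,.5,.05): robot.movep(T(.3,-104.8,17),A(a))
    st("turned"); grip(.35); robot.servo_line(T(0,-105,60),feed=90); st("up")
E
```

```text
R t 54.1 tcp [  -0.   -103.91   20.63] q [ 1.38  0.49 -1.23  2.24  0.97  0.24  1.11] f [0.45 0.55 0.11] w 0.35 0.0
grip t 55.41 tcp [   0.39 -104.48  -12.23] q [ 1.2   0.49 -1.04  2.23  1.14  0.17  0.92] f [-0.54  1.42  5.44] w 0.153 8.000451140105724
turned t 57.0 tcp [   0.22 -104.68  -12.26] q [ 1.18  0.48 -1.02  2.23  1.08  0.15 -0.51] f [-0.31  0.7   9.22] w 0.151 8.000558204948902
up t 58.08 tcp [  -0.22 -105.43   30.49] q [ 1.44  0.51 -1.3   2.25  0.96  0.27 -0.35] f [-0.1   0.66  0.05] w 0.35 0.0
```

Next I check with the wrist and top cameras.

```bash
python3 - <<'E'
from seat import *
try: robot.movep(T(0,0,105),A(0))
except robot.IKError: robot.movep(T(0,-60,90),A(0))
im=viewer.read_camera("wrist"); look(); st()
for d in viewer.pinpoint("window","wrist")[:1]: print(F.T@(world("wrist",d["at"])-S0))
save(im,"pics/w6.png")
E
```

```text
button_left_grip 0.81 [516.88  78.18 166.74] seat fr [  0.12 102.52  39.6 ] [256.1   64.08]
button_right_grip 0.61 [ 550.8  -127.35  160.94] seat fr [  -0.21 -105.75   32.76] [255.93 301.64]
button_left 0.73 255.13988490482515 60.471004869411246 2259 [ -0.64 106.25] ang 1.5059804644765036 [14.33 89.39]
button_right 0.79 254.56216216216217 277.0324324324324 740 [ -1.61 -86.33] ang -1.5356724122598906 [14.12 67.57]
button_right 0.27 255.11452391399737 60.375164545853444 2279 [ -0.53 106.34] ang 1.500817315693493 [14.42 89.24]
 t 59.85 tcp [-0.32 -0.37 75.38] q [ 0.09 -0.04 -0.01  2.4  -0.61  0.22  0.78] f [-0.07  0.71 -0.09] w 0.35 0.0
[-3.6   3.35 -1.37]
```

View pics/w6.png

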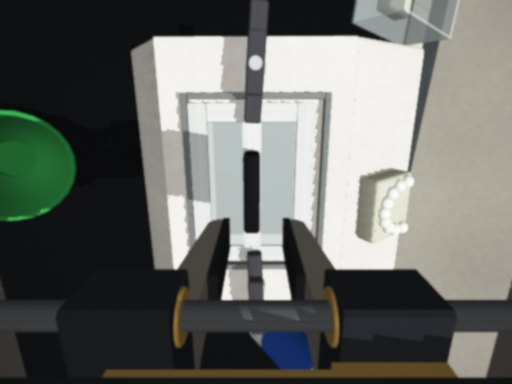

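The window sits between its rails (columns 188–325). Both bars lie square across its edges, the left at (255,62) and the right at (255,275), at about 1.5 rad, and the robot is clear of everything. I hand in the job.

```bash
python3 -c "
from h import *
print(robot.job_done())"
```

```text
the job is handed in; nothing more can be done
None
```

The job is handed in: the oblong window lies flat in its seat, and both turnbuttons measured about 1.5 rad across its edges in the last wrist picture; the judge's verdict was not shown.

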